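# Swing the dosing spout over the waste beaker, then over the flask

### The job

Purge and then set up the dosing stand: with one fingertip, push the steel swing spout round until its outlet is over the open mouth of the wide beaker and leave it standing there for about two seconds, then push it until the outlet is over the mouth of the conical flask, and leave it there with the robot clear. Push the spout gently from its side, without pinching it or forcing it, and do not shift or lift the beaker, the flask or any other thing on the bench.

Things in the scene. Friction and masses are not known exactly. Their poses are not given: they have to be found in the camera images.
- stand: Fixed stand: round grey plate 444 mm across, 12 mm thick; steel post in its middle; white pump housing behind it (local +x 80 to 180 mm, 150 mm wide, top with dial 104 mm above the bench). Origin: centre of the underside, on the pivot axis; local -x is its front. Vessels stand on it in any order at three stations 170 mm from the axis: in front (local -x) and 0.75 rad to either side.
- spout (a joint): Angle of the swing spout about the vertical post, rad: 0 along the stand's local -x, growing anticlockwise seen from above (towards local -y); stops at -1.45 and 1.45. It starts parked at the local +y side (-1.3 to -1.0). It turns with a drag of about 0.15 N m (1 to 2 N at the pipe) and stays where it is left, hardly coasting after a slow push.
- spout_pivot (a point): On the pivot axis, 235 mm above the bench, at the level of the spout's pipe. The spout is a level round steel pipe 16 mm thick from a black hub (42 mm across, 220 to 252 mm above the bench) out to 170 mm from the axis, where it bends down. Nothing under the pipe is higher than 162 mm.
- spout_outlet (a point): Lower end of the black nozzle, 10 mm across, at the spout's outer end: 170 mm from the pivot axis, 185 mm above the bench; turns with the spout. Seen from above, the pipe runs straight from spout_pivot to it.
- beaker: Wide straight clear-glass beaker, loose on the plate, 98 mm high, 76 mm across, open mouth about 70 mm across. Origin: centre of its underside, 12 mm above the bench; the mouth is straight above it.
- flask: Conical clear-glass flask, loose on the plate, 148 mm high, 84 mm across at the foot, narrowing to a 38 mm neck with an open mouth 32 mm across. Origin: centre of its underside, 12 mm above the bench; the mouth is straight above it.
- reagent_bottle: Capped brown glass bottle, loose on the plate at the remaining station, 138 mm high, 66 mm across. Not wanted here; leave it. Origin: centre of its underside.
- wash_bottle: Bystander: white wash bottle, loose on the bench to the robot's right of the stand, 72 mm across, 190 mm high with its bent tube (reaching 53 mm to local -x). Origin: centre of its underside.
- tube_rack: Bystander: dark red block 60 x 200 x 45 mm holding five stoppered glass tubes, 125 mm high in all, loose on the bench to the robot's left of the stand. Origin: centre of its underside; long side along local y.

How it is judged:
By the outcome, as a careful person would: the job done as asked, in the order asked, and still so for the second after the job is handed in, with the robot touching nothing.
It also fails if it takes over 72 s, if anything falls off the work surface, if the arm or the gripper's body presses on something with over 40 N, if the wrist force passes 120 N, or if a joint passes its speed limit or range.

### The arm

A 7-joint arm with a two-finger parallel gripper is mounted at the origin on the work surface. World frame = base frame: x ahead of the robot, y to its left, z up, the work surface at z = 0. Lengths are in mm, angles in rad, forces in N, time in s.
With the tool pointing down it reaches from about 400 to 900 mm from the base axis. Payload 5.6 kg.
Tool frame: the origin (TCP) lies midway between the tips of the shut fingers; the grasp point (between the pads) lies 19 mm behind it; z points along the fingers, y is the line along which they close (so a half turn about z gives the same grasp; the last joint's range is limited). The gripper opens to 92 mm and grips with 3 to 60 N. Pads are 20 mm wide; open, the fingers measure 128 mm over their backs; the gripper's body (75 mm by 189 mm) begins 69 mm behind the grasp point.
Start: joints at [-0.043, 0.468, -0.012, 1.603, 0.006, 1.071, -0.056], TCP at [650.007, -0.044, 214.592] pointing down, gripper open.
Joint ranges: [-2.53, 2.53], [-0.31, 2.02], [-1.57, 1.55], [0.28, 2.44], [-1.29, 4.43], [0.15, 1.84], [-2.92, 2.92]. Speed limits (rad/s): [2.57, 2.57, 3.14, 3.14, 3.14, 3.14, 3.14].

### API

Orientations are given as a unit quaternion [x, y, z, w].
In Python, from workcell import monitor, cams, robot, boxes_of, regions_of, spot_point gives the robot as it stands.
- The arm moves only by the tool send_rows, never from a script. Its argument "series" is text: rows parted by semicolons, each of 7 numbers parted by spaces: the finger opening in m, from 0 to 0.0919, then the shift along the world's x, y, z in m, then the turn, a rotation vector about the world's x, y, z in degrees. A call has exactly 8 rows; each row shifts and turns the commanded pose from where the row before left it; what a row does not reach is not made up. A row lasts 1/10 s, in which the tool goes at most 50 mm and 8.59 degrees, less where a joint would pass 70% of its speed; a pose out of reach is approached as far as the arm can. A call is refused whole if a number of a shift passes 0.05 or a number of a turn 8.59, either way. A call with a gripper value outside its range is refused whole. The fingers move at their own pace and stop on an object; "squeeze" is the grip in N (left out, the last holds). Time passes only in rows, so rows that do not move let the fingers close, or fill a call up. It gives the time, the measured TCP pose, the force, the opening and the grip force at its end, in the units of the state.
- monitor.get_obs(): the state, without advancing time (a new reading comes with each control period).
- cams.get_image(name): name is "scene" or "side" or "wrist"; returns a dict with "image" (480x640x3 uint8, red, green, blue), "depth" (480x640 float32, mm along the optical axis (not along the pixel's ray), 0 where there is no reading), "intrinsics" (3x3 intrinsics, pixels), "R" (3x3) and "t" (3): a world point X has camera coordinates R X + t. Camera axes: x right, y down, z forward; pixel columns grow to the right and rows downward; lengths in mm; the calibration is good to about 2 mm. A picture is of the moment at which its call begins.
- robot.job_done(): hands the job in; it is judged then, once.
Trained networks look in a picture, given as the dict that the camera call returned (one of the last four; its "shot" number tells which), for a name from the list of things; names that differ only in an ending like _2 or _b are one class to them, and where a whole thing is asked for, a point or a joint stands for the part that bears it (a point fixed in the world has none). Each returns a list of dicts, best first, with "conf" (0 to 1); they miss things now and then, are a little off and sometimes report something else, mostly with a low value. They report only what shows in the picture. A call takes as long as a camera call.
- boxes_of(picture, target): "centre" ([column, row] in pixels, amid what is visible of it).
- regions_of(picture, target): "pixels" (480x640 bool, what is visible of it) and "centre" ([column, row] in pixels, amid what is visible of it).
- spot_point(picture, target): "centre" ([column, row] in pixels: a listed point, or the origin of a listed thing).
The state is a dict: "time_s": time; "joint_positions": joint angles; "qvel": joint speeds; "effort": joint torques, N m; "tool_pos": TCP position; "tcp_rot": TCP orientation; "wrist_force": force on the tool from outside, world axes, zero at the start; "ft_torque": the same for the moment, N m; "grip_width": finger opening in mm; "grip_force": force on a finger pad.
Only numpy, scipy, OpenCV 4.12 (cv2) and the standard library are available. Lean on these libraries where they do the work, as an engineer would, in place of code of your own. Each camera call takes 0.05 s, during which the arm holds its last target. There are 200 camera calls.

## Working session

There is one attempt and no reset: what is moved stays moved. The work goes in short steps, Python scripts to look and compute and a tool call to move; the robot and the scene stay as the last step left them, time stands still between calls to the robot, and variables do not carry over. Pictures are saved under pics/ and viewed, at most 10 in all, crops included, and the job is handed in when it is done.

Besides the shell and the picture viewer there is one more tool, called after "Call:" by a JSON object that holds its "op" and its "data". send_rows: Moves the arm, as the interface text tells. Its arguments: {"type":"object","properties":{"series":{"type":"string"},"squeeze":{"type":"number"}},"required":["series"]}

```bash
mkdir -p pics
cat > h.py <<'E'
import numpy as np, cv2
from workcell import monitor, cams, robot, boxes_of, regions_of, spot_point
def ray_z(p,uv,z):
    K,R,t=map(np.array,(p["intrinsics"],p["R"],p["t"])); t=t.ravel()
    d=R.T@np.linalg.inv(K)@np.array([uv[0],uv[1],1.]); c=-R.T@t
    return c+d*(z-c[2])/d[2]
def proj(p,X):
    K,R,t=map(np.array,(p["intrinsics"],p["R"],p["t"])); v=K@(R@np.array(X,float)+t.ravel()); return v[:2]/v[2]
Z=dict(stand=0,spout_pivot=235,spout_outlet=185,beaker=12,flask=12,reagent_bottle=12,wash_bottle=0,tube_rack=0)
def look(names,cs=("scene","side")):
    P={}
    for c in cs:
        p=cams.get_image(c);P[c]=p
        for n in names:
            for s in spot_point(p,n)[:2]: print(c,n,round(s["conf"],2),np.round(s["centre"]),np.round(ray_z(p,s["centre"],Z[n])))
    return P
E
python3 - <<'E'
from h import *
P=look(list(Z))
cv2.imwrite("pics/a.png",np.vstack([cv2.resize(P["scene"]["image"],(400,300)),cv2.resize(P["side"]["image"],(400,300))])[...,::-1])
for c,p in P.items(): print(c,np.round(-np.array(p["R"]).T@np.array(p["t"]).ravel())); cv2.imwrite(f"pics/{c}1.png",p["image"][...,::-1])
E
```

```text
scene stand 0.97 [289. 303.] [659. -37.   0.]
scene spout_outlet 0.83 [353. 287.] [611. 108. 185.]
scene beaker 0.94 [361. 291.] [530.  70.  12.]
scene beaker 0.36 [529. 386.] [468. 457.  12.]
scene flask 0.74 [336. 250.] [484. -47.  12.]
scene flask 0.56 [274. 245.] [ 574. -172.   12.]
scene reagent_bottle 0.69 [284. 241.] [ 550. -162.   12.]
scene wash_bottle 0.68 [202. 199.] [ 598. -434.    0.]
scene tube_rack 0.84 [530. 386.] [462. 460.   0.]
side stand 0.6 [276. 275.] [661. -43.   0.]
side spout_pivot 0.76 [267. 193.] [664. -40. 235.]
side spout_outlet 0.98 [280. 252.] [609. 115. 185.]
side spout_outlet 0.44 [325. 203.] [541. -94. 185.]
side beaker 0.73 [324. 304.] [528.  65.  12.]
side flask 0.58 [349. 275.] [479. -47.  12.]
side reagent_bottle 0.59 [328. 248.] [ 542. -158.   12.]
side tube_rack 0.95 [336. 472.] [465. 455.   0.]
scene [929. 349. 899.]
side [422. 898. 748.]
```

View pics/scene1.png

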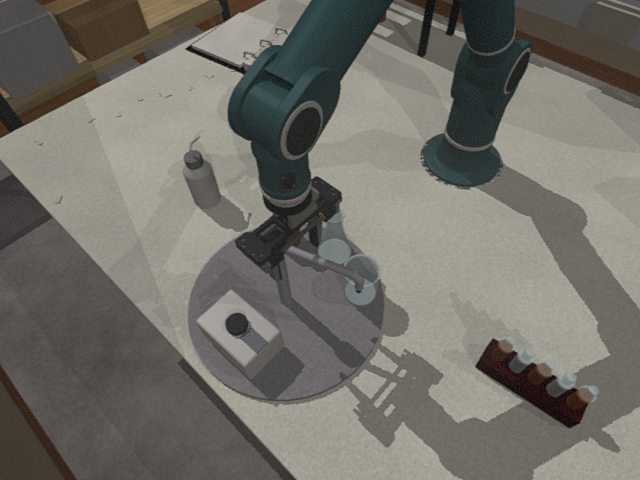

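View pics/side1.png

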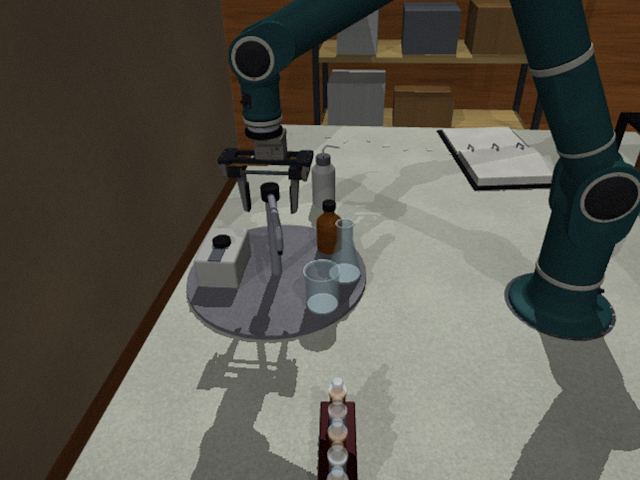

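The scene view shows the stand with its post behind the gripper. The beaker sits under the spout side at about (361,291), the flask at (336,250), and the brown bottle is hidden behind the fingers. The side view shows the hub at (268,192), the spout pointing at the camera with its outlet near (280,252), and the fingers astride the hub and pipe. I'll lift straight up first.

Call:
{"op": "send_rows", "data": {"series": "0.0919 0 0 0.01 0 0 0;0.0919 0 0 0.01 0 0 0;0.0919 0 0 0.015 0 0 0;0.0919 0 0 0.015 0 0 0;0.0919 0 0 0.015 0 0 0;0.0919 0 0 0.015 0 0 0;0 0 0 0.01 0 0 0;0 0 0 0 0 0 0"}}

```text
time_s: 1.7
tool_pos: [650.8, -0.0, 306.8]
tcp_rot: [0.707, 0.707, 0.001, 0.001]
wrist_force: [0.6, 0.2, 1.4]
grip_width: 78.0
grip_force: 0.0
```

Call:
{"op": "send_rows", "data": {"series": "0 0.02 0.03 0 0 0 5;0 0.02 0.03 0 0 0 5;0 0 0.03 0 0 0 5;0 0 0 0 0 0 3;0 0 0 0 0 0 0;0 0 0 0 0 0 0;0 0 0 0 0 0 0;0 0 0 0 0 0 0"}}

```text
time_s: 2.5
tool_pos: [690.0, 88.9, 304.6]
tcp_rot: [0.589, 0.808, -0.0, 0.0]
wrist_force: [0.2, -0.9, 0.8]
grip_width: 14.0
grip_force: 0.0
```

Run:
```python
from h import *
from scipy.spatial.transform import Rotation as Ro
o=monitor.get_obs(); print(np.round(o["tool_pos"]),o["grip_width"],np.round(Ro.from_quat(o["tcp_rot"]).as_matrix(),2).tolist(),np.round(o["wrist_force"],1),o["time_s"])
P=look(list(Z)[:6],("scene","side","wrist"))
for c,p in P.items(): cv2.imwrite(f"pics/{c}2.png",p["image"][...,::-1])
```

```text
[690.  89. 305.] 14.01808769870705 [[-0.31, 0.95, 0.0], [0.95, 0.31, -0.0], [-0.0, -0.0, -1.0]] [ 0.2 -0.9  0.8] 2.5
scene stand 0.85 [288. 302.] [659. -39.   0.]
scene spout_pivot 0.96 [274. 246.] [665. -40. 235.]
scene spout_outlet 0.6 [354. 288.] [611. 112. 185.]
scene beaker 0.58 [363. 293.] [530.  76.  12.]
scene beaker 0.33 [528. 385.] [469. 454.  12.]
scene flask 0.82 [336. 252.] [488. -45.  12.]
scene flask 0.19 [356. 290.] [534.  59.  12.]
scene reagent_bottle 0.75 [288. 241.] [ 544. -156.   12.]
side stand 0.86 [274. 278.] [663. -31.   0.]
side spout_pivot 0.75 [268. 191.] [664. -51. 235.]
side spout_outlet 0.72 [278. 253.] [612. 119. 185.]
side beaker 0.88 [324. 303.] [528.  64.  12.]
side flask 0.95 [346. 278.] [483. -34.  12.]
side reagent_bottle 0.9 [328. 247.] [ 541. -161.   12.]
side reagent_bottle 0.23 [323. 204.] [ 581. -390.   12.]
wrist stand 0.64 [254. 296.] [657. -44.   0.]
wrist spout_outlet 0.67 [212. 164.] [609. 119. 185.]
wrist beaker 0.68 [167. 174.] [531.  68.  12.]
wrist flask 0.94 [108. 260.] [489. -47.  12.]
wrist reagent_bottle 0.97 [130. 356.] [ 536. -160.   12.]
```

View pics/scene2.png

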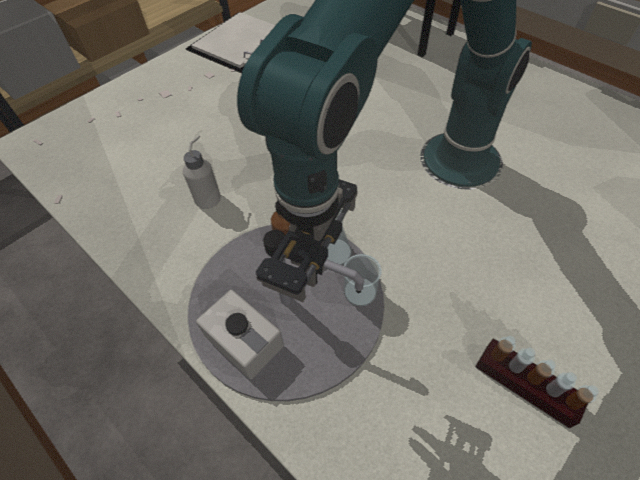

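The scene view matches the fit: pivot about (660,-40), spout at about 108°, beaker at about 140° and flask at about 182°. The tool is 69 mm to the far side of the pipe, so I can descend.

Call:
{"op": "send_rows", "data": {"series": "0 0 0 -0.015 0 0 0;0 0 0 -0.015 0 0 0;0 0 0 -0.015 0 0 0;0 0 0 -0.015 0 0 0;0 0 0 -0.015 0 0 0;0 0 0 -0.012 0 0 0;0 0 0 -0.005 0 0 0;0 0 0 0 0 0 0"}}

```text
time_s: 4.35
tool_pos: [689.6, 89.9, 211.6]
tcp_rot: [0.588, 0.809, -0.001, -0.001]
wrist_force: [1.3, -0.3, -0.4]
grip_width: 0.7
grip_force: 0.0
```

Call:
{"op": "send_rows", "data": {"series": "0 -0.005 -0.0016 0 0 0 0;0 -0.005 -0.0016 0 0 0 0;0 -0.005 -0.0016 0 0 0 0;0 -0.005 -0.0016 0 0 0 0;0 -0.005 -0.0016 0 0 0 0;0 -0.004 -0.0013 0 0 0 0;0 0 0 0 0 0 0;0 0 0 0 0 0 0"}}

```text
time_s: 5.15
tool_pos: [661.1, 80.7, 212.7]
tcp_rot: [0.588, 0.809, 0.0, 0.0]
wrist_force: [0.4, 1.2, 0.1]
grip_width: 0.7
grip_force: 0.0
```

```bash
cat >> h.py <<'E'
PV=np.array([660.,-40])
def st():
    o=monitor.get_obs(); d=np.array(o["tool_pos"])[:2]-PV
    print(np.round(o["tool_pos"]),"w",round(o["grip_width"],1),"F",np.round(o["wrist_force"],1),"t",o["time_s"],"polar",np.hypot(*d).round(),np.degrees(np.arctan2(d[1],d[0])).round(1))
def ang(cs=("scene","side","wrist")):
    P={}
    for c in cs:
        p=cams.get_image(c);P[c]=p
        for n in ("spout_outlet","beaker","flask"):
            for s in spot_point(p,n)[:1]:
                X=ray_z(p,s["centre"],Z[n])[:2]; d=X-PV
                print(c,n,round(s["conf"],2),np.round(X),"ang",np.degrees(np.arctan2(d[1],d[0]))%360//.1/10,"r",np.hypot(*d).round())
    return P
E
python3 - <<'E'
from h import *
st(); P=ang(); cv2.imwrite("pics/w3.png",P["wrist"]["image"][...,::-1])
E
```

```text
[661.  81. 213.] w 0.7 F [0.4 1.2 0.1] t 5.15 polar 121.0 89.5
scene spout_outlet 0.91 [609. 116.] ang 108.0 r 164.0
scene flask 0.48 [492. -45.] ang 181.7 r 168.0
side spout_outlet 0.92 [606. 112.] ang 109.6 r 161.0
side beaker 0.72 [531.  71.] ang 139.3 r 170.0
side flask 0.91 [488. -44.] ang 181.2 r 172.0
wrist spout_outlet 0.74 [609. 119.] ang 107.8 r 167.0
wrist beaker 0.6 [533.  67.] ang 140.0 r 166.0
wrist flask 0.77 [488. -47.] ang 182.4 r 172.0
```

View pics/w3.png

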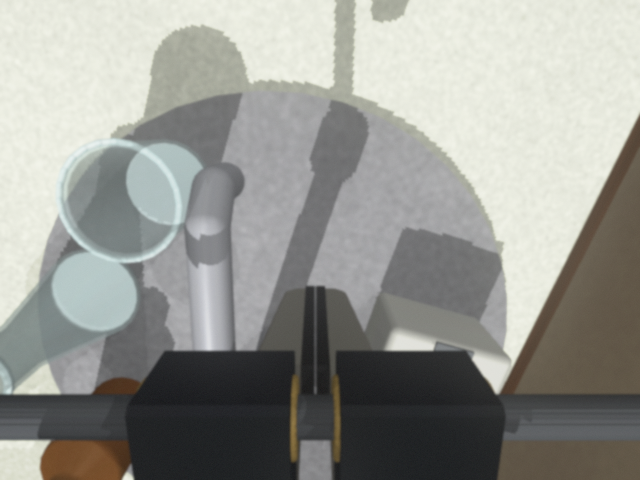

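The wrist view shows the shut fingers at about (315,300), to the right of the pipe at (212,280) with a clear gap. The nozzle bend is at (212,185) and the beaker mouth at (122,200). I'll start the push along an arc.

Call:
{"op": "send_rows", "data": {"series": "0 -0.0032 0 0 0 0 0;0 -0.0032 -0.0001 0 0 0 0;0 -0.0032 -0.0002 0 0 0 0;0 -0.0032 -0.0003 0 0 0 0;0 -0.0031 -0.0003 0 0 0 1.5;0 -0.0031 -0.0004 0 0 0 1.5;0 -0.0031 -0.0005 0 0 0 1.5;0 -0.0031 -0.0006 0 0 0 1.5"}}

```text
time_s: 6.55
tool_pos: [635.8, 78.4, 212.7]
tcp_rot: [0.544, 0.839, 0.0, 0.0]
wrist_force: [0.9, 0.5, -1.0]
grip_width: 0.6
grip_force: 0.7
```

Call:
{"op": "send_rows", "data": {"series": "0 -0.0031 -0.0007 0 0 0 1.5;0 -0.0031 -0.0007 0 0 0 1.5;0 -0.0031 -0.0008 0 0 0 1.5;0 -0.003 -0.0009 0 0 0 1.5;0 -0.003 -0.001 0 0 0 1.5;0 -0.003 -0.0011 0 0 0 1.5;0 -0.002 -0.0008 0 0 0 1;0 0 0 0 0 0 0"}}

```text
time_s: 7.35
tool_pos: [615.1, 71.9, 212.6]
tcp_rot: [0.469, 0.883, -0.0, -0.0]
wrist_force: [-0.1, 0.2, -0.1]
grip_width: 0.4
grip_force: 0.1
```

Run:
```python
from h import *
st(); P=ang()
```

```text
[615.  72. 213.] w 0.4 F [-0.1  0.2 -0.1] t 7.35 polar 121.0 111.9
scene beaker 0.86 [535.  64.] ang 140.3 r 163.0
scene flask 0.66 [661. -37.] ang 73.7 r 3.0
side spout_outlet 0.6 [566. 101.] ang 123.6 r 169.0
side beaker 0.86 [532.  74.] ang 138.4 r 171.0
side flask 0.76 [488. -48.] ang 182.5 r 172.0
wrist spout_outlet 0.56 [570. 102.] ang 122.3 r 168.0
wrist beaker 0.85 [533.  67.] ang 139.9 r 166.0
wrist flask 0.63 [489. -49.] ang 183.0 r 171.0
```

Call:
{"op": "send_rows", "data": {"series": "0 -0.0029 -0.0012 0 0 0 1.5;0 -0.0029 -0.0013 0 0 0 1.5;0 -0.0029 -0.0014 0 0 0 1.5;0 -0.0028 -0.0014 0 0 0 1.5;0 -0.0028 -0.0015 0 0 0 1.5;0 -0.0027 -0.0016 0 0 0 1.5;0 -0.0027 -0.0017 0 0 0 1.5;0 -0.0027 -0.0017 0 0 0 1.5"}}

```text
time_s: 8.75
tool_pos: [592.8, 60.5, 212.7]
tcp_rot: [0.374, 0.928, 0.0, -0.0]
wrist_force: [0.9, 2.1, -0.5]
grip_width: 0.7
grip_force: 0.7
```

Call:
{"op": "send_rows", "data": {"series": "0 -0.0026 -0.0018 0 0 0 1.5;0 -0.0026 -0.0019 0 0 0 1.5;0 -0.0017 -0.0013 0 0 0 1;0 -0.0008 -0.0006 0 0 0 0.5;0 0 0 0 0 0 0;0 0 0 0 0 0 0;0 0 0 0 0 0 0;0 0 0 0 0 0 0"}}

```text
time_s: 9.55
tool_pos: [585.4, 54.5, 212.5]
tcp_rot: [0.338, 0.941, -0.0, 0.0]
wrist_force: [-0.6, -0.4, 0.1]
grip_width: 0.4
grip_force: 0.0
```

Run:
```python
from h import *
st(); P=ang(); cv2.imwrite("pics/w4.png",P["wrist"]["image"][...,::-1])
```

```text
[585.  55. 212.] w 0.4 F [-0.6 -0.4  0.1] t 9.55 polar 120.0 128.3
scene spout_outlet 0.9 [537.  63.] ang 139.8 r 160.0
scene beaker 0.95 [530.  71.] ang 139.5 r 171.0
scene flask 0.72 [488. -44.] ang 181.2 r 172.0
side spout_outlet 0.57 [530.  75.] ang 138.4 r 174.0
side beaker 0.96 [533.  77.] ang 137.2 r 172.0
side flask 0.63 [486. -45.] ang 181.6 r 174.0
wrist spout_outlet 0.65 [534.  72.] ang 138.3 r 168.0
wrist beaker 0.63 [534.  67.] ang 139.6 r 165.0
wrist flask 0.95 [490. -49.] ang 182.9 r 170.0
```

View pics/w4.png

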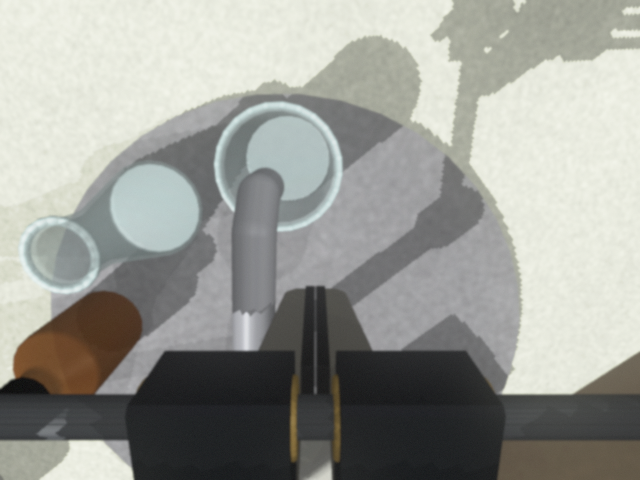

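The wrist view shows the nozzle bend at (262,185), inside the beaker mouth centred at (278,165), with the fingers just beside the pipe. The spout (139°) and the beaker (139.5°) line up, so I'll hold for the dwell and then push on.

Call:
{"op": "send_rows", "data": {"series": "0 0 0 0 0 0 0;0 0 0 0 0 0 0;0 0 0 0 0 0 0;0 0 0 0 0 0 0;0 0 0 0 0 0 0;0 0 0 0 0 0 0;0 0 0 0 0 0 0;0 0 0 0 0 0 0"}}

```text
time_s: 10.95
tool_pos: [585.4, 54.9, 212.6]
tcp_rot: [0.338, 0.941, 0.0, 0.0]
wrist_force: [1.1, 0.4, 0.0]
grip_width: 0.3
grip_force: 0.0
```

Call:
{"op": "send_rows", "data": {"series": "0 0 0 0 0 0 0;0 0 0 0 0 0 0;0 0 0 0 0 0 0;0 0 0 0 0 0 0;0 0 0 0 0 0 0;0 0 0 0 0 0 0;0 0 0 0 0 0 0;0 0 0 0 0 0 0"}}

```text
time_s: 11.75
tool_pos: [585.4, 54.9, 212.6]
tcp_rot: [0.338, 0.941, 0.0, -0.0]
wrist_force: [-0.0, -0.6, -0.2]
grip_width: 0.5
grip_force: 0.0
```

Call:
{"op": "send_rows", "data": {"series": "0 0 0 0 0 0 0;0 -0.0025 -0.002 0 0 0 1.5;0 -0.0024 -0.002 0 0 0 1.5;0 -0.0023 -0.0021 0 0 0 1.5;0 -0.0023 -0.0022 0 0 0 1.5;0 -0.0022 -0.0022 0 0 0 1.5;0 -0.0022 -0.0023 0 0 0 1.5;0 -0.0021 -0.0023 0 0 0 1.5"}}

```text
time_s: 12.55
tool_pos: [569.0, 39.7, 212.6]
tcp_rot: [0.249, 0.968, 0.0, -0.0]
wrist_force: [-0.2, 1.9, -0.2]
grip_width: 0.5
grip_force: 0.7
```

Call:
{"op": "send_rows", "data": {"series": "0 -0.0021 -0.0024 0 0 0 1.5;0 -0.002 -0.0025 0 0 0 1.5;0 -0.0019 -0.0025 0 0 0 1.5;0 -0.0018 -0.0026 0 0 0 1.5;0 -0.0018 -0.0026 0 0 0 1.5;0 -0.0017 -0.0026 0 0 0 1.5;0 -0.0017 -0.0027 0 0 0 1.5;0 -0.0016 -0.0027 0 0 0 1.5"}}

```text
time_s: 13.35
tool_pos: [554.6, 18.9, 212.6]
tcp_rot: [0.147, 0.989, -0.0, -0.0]
wrist_force: [-1.1, 1.6, 0.4]
grip_width: 0.3
grip_force: 0.8
```

Call:
{"op": "send_rows", "data": {"series": "0 -0.0015 -0.0028 0 0 0 1.5;0 -0.0014 -0.0028 0 0 0 1.5;0 -0.0014 -0.0028 0 0 0 1.5;0 -0.0013 -0.0029 0 0 0 1.5;0 -0.0012 -0.0029 0 0 0 1.5;0 -0.0009 -0.002 0 0 0 1;0 -0.0004 -0.001 0 0 0 0.5;0 0 0 0 0 0 0"}}

```text
time_s: 14.15
tool_pos: [546.7, 1.5, 212.6]
tcp_rot: [0.07, 0.998, -0.0, 0.0]
wrist_force: [-0.0, -0.1, 0.6]
grip_width: 0.9
grip_force: 0.1
```

Run:
```python
from h import *
st(); P=ang(); cv2.imwrite("pics/w5.png",P["wrist"]["image"][...,::-1])
```

```text
[547.   1. 213.] w 0.9 F [-0.  -0.1  0.6] t 14.15 polar 121.0 159.9
scene beaker 0.65 [530.  70.] ang 139.6 r 170.0
scene flask 0.69 [485. -40.] ang 180.1 r 175.0
side beaker 0.75 [533.  68.] ang 139.8 r 167.0
side flask 0.83 [476. -42.] ang 180.4 r 184.0
wrist spout_outlet 0.96 [493.  -9.] ang 169.4 r 169.0
wrist beaker 0.73 [534.  66.] ang 139.8 r 165.0
wrist flask 0.76 [490. -49.] ang 182.9 r 170.0
```

View pics/w5.png

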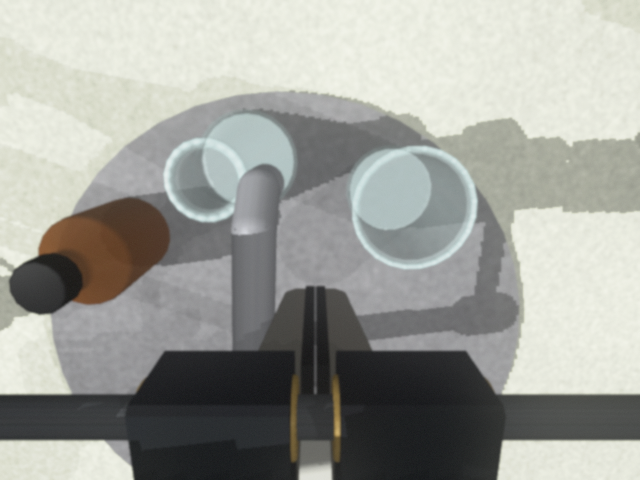

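The wrist view shows the nozzle at (258,190), with the flask mouth to its left at (206,180) and its foot at (250,157). The beaker at (414,207) has not moved. I'll make a slower approach and measure the mouth directly.

Call:
{"op": "send_rows", "data": {"series": "0 -0.0007 -0.002 0 0 0 1;0 -0.0007 -0.002 0 0 0 1;0 -0.0006 -0.002 0 0 0 1;0 -0.0006 -0.002 0 0 0 1;0 -0.0006 -0.002 0 0 0 1;0 -0.0005 -0.002 0 0 0 1;0 -0.0003 -0.001 0 0 0 0.5;0 0 0 0 0 0 0"}}

```text
time_s: 15.55
tool_pos: [542.6, -11.5, 212.6]
tcp_rot: [0.013, 1.0, -0.0, 0.0]
wrist_force: [-0.5, 0.5, 1.2]
grip_width: 0.7
grip_force: 0.2
```

Run:
```python
from h import *
st(); P=ang(); p=P["wrist"]
for c,q in P.items(): cv2.imwrite(f"pics/{c}6.png",q["image"][...,::-1])
for r in (165,168,170,172,175):print(proj(p,[*(PV+r*np.array([np.cos(np.radians(182.4)),np.sin(np.radians(182.4))])),160]),end=' ')
im=p["image"][80:280,100:340]; s=P["side"]["image"][180:330,250:410]; c=P["scene"]["image"][190:310,270:400]
f=lambda a,h:cv2.resize(a,(int(a.shape[1]*h/a.shape[0]),h))
cv2.imwrite("pics/m6.png",np.hstack([f(im,260),f(s,260),f(c,220) if 0 else f(c,260)[:, :200]])[...,::-1])
```

```text
[543. -11. 213.] w 0.7 F [-0.5  0.5  1.2] t 15.55 polar 121.0 166.3
scene beaker 0.58 [532.  64.] ang 140.8 r 165.0
scene flask 0.59 [498. -47.] ang 182.5 r 162.0
side spout_outlet 0.73 [489. -30.] ang 176.5 r 171.0
side beaker 0.7 [529.  78.] ang 137.9 r 177.0
side flask 0.91 [480. -40.] ang 180.0 r 180.0
wrist spout_outlet 0.83 [490. -29.] ang 176.3 r 170.0
wrist beaker 0.55 [533.  67.] ang 139.8 r 166.0
wrist flask 0.91 [493. -49.] ang 183.0 r 167.0
[242.44661676 182.4239588 ] [241.79233763 176.6375868 ] [241.35356983 172.75717307] [240.9127195  168.85834171] [240.24750672 162.97527374]
```

View pics/wrist6.png

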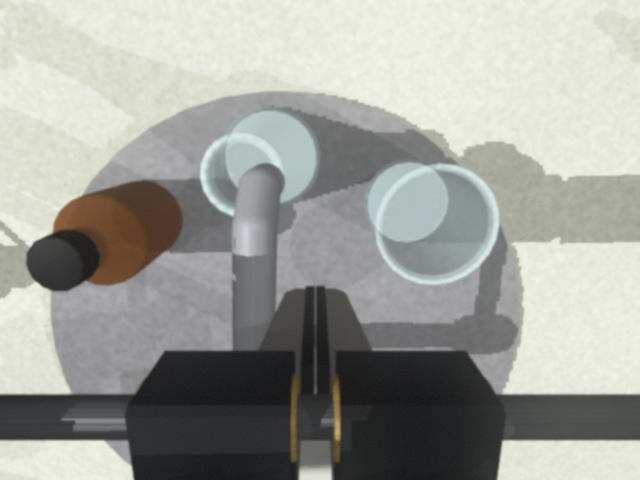

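The mouth rim centre is at about (242,175), which matches a flask bearing of 182.4° and radius of 169 mm. The nozzle, under the bend at (260,185), is at 176.4°, so about 6° remain.

Call:
{"op": "send_rows", "data": {"series": "0 -0.0005 -0.002 0 0 0 1;0 -0.0005 -0.0021 0 0 0 1;0 -0.0004 -0.0021 0 0 0 1;0 -0.0004 -0.0021 0 0 0 1;0 -0.0004 -0.0021 0 0 0 1;0 -0.0002 -0.0011 0 0 0 0.5;0 -0.0001 -0.0007 0 0 0 0.3;0 0 0 0 0 0 0"}}

```text
time_s: 16.95
tool_pos: [540.2, -23.5, 212.6]
tcp_rot: [-0.037, 0.999, -0.0, -0.0]
wrist_force: [-0.9, 0.9, 0.4]
grip_width: 0.2
grip_force: 0.3
```

Run:
```python
from h import *
st(); P=ang(); p=P["wrist"]
for a in (181,182.4,184):
  e=np.array([np.cos(np.radians(a)),np.sin(np.radians(a))])
  print(a,proj(p,[*(PV+169*e),160]).round(),proj(p,[*(PV+100*e),243]).round(),proj(p,[*(PV+150*e),243]).round())
cv2.imwrite("pics/w7.png",p["image"][...,::-1])
```

```text
[540. -24. 213.] w 0.2 F [-0.9  0.9  0.4] t 16.95 polar 121.0 172.2
scene beaker 0.76 [530.  68.] ang 140.3 r 169.0
scene flask 0.79 [493. -39.] ang 179.6 r 167.0
side spout_outlet 0.58 [490. -54.] ang 184.6 r 171.0
side beaker 0.82 [529.  66.] ang 141.1 r 168.0
side flask 0.69 [487. -48.] ang 182.5 r 174.0
wrist spout_outlet 0.56 [490. -46.] ang 182.0 r 170.0
wrist beaker 0.56 [535.  67.] ang 139.3 r 165.0
wrist flask 0.62 [491. -50.] ang 183.4 r 170.0
181 [283. 175.] [260. 384.] [263. 255.]
182.4 [275. 174.] [253. 383.] [253. 255.]
184 [266. 174.] [246. 383.] [240. 255.]
```

View pics/w7.png

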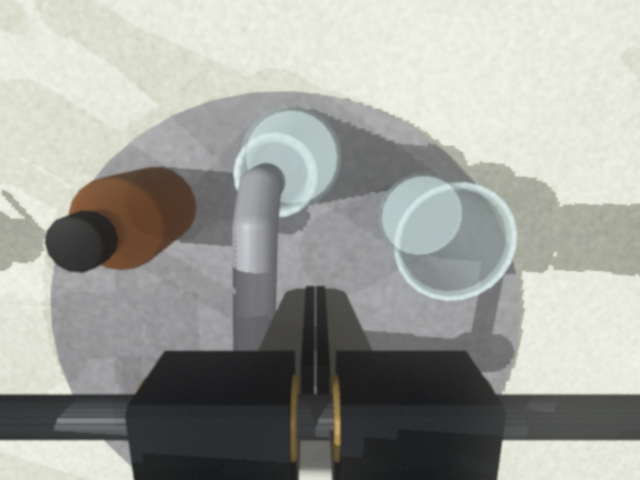

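The wrist view shows the mouth rim centred at (275,174), right for 182.4°. The pipe axis is at (256,255), which gives about 182.1°, so the outlet is centred. I'll back away from the pipe and rise.

Call:
{"op": "send_rows", "data": {"series": "0 0 0.003 0 0 0 0;0 0 0.005 0 0 0 0;0 0.001 0.008 0 0 0 0;0 0.001 0.01 0 0 0 0;0 0.001 0.01 0 0 0 0;0 0 0.008 0 0 0 0;0 0 0 0.01 0 0 0;0 0 0 0.01 0 0 0"}}

```text
time_s: 18.35
tool_pos: [543.2, 20.9, 233.3]
tcp_rot: [-0.038, 0.999, -0.0, -0.0]
wrist_force: [0.9, -0.1, 0.7]
grip_width: 0.8
grip_force: 0.0
```

Call:
{"op": "send_rows", "data": {"series": "0 0 0 0.02 0 0 0;0 0 0 0.02 0 0 0;0 0 0 0.02 0 0 0;0 0 0 0.02 0 0 0;0 0 0 0.02 0 0 0;0 0 0 0.015 0 0 0;0 0 0 0.01 0 0 0;0 0 0 0 0 0 0"}}

```text
time_s: 19.15
tool_pos: [543.9, 20.5, 359.6]
tcp_rot: [-0.037, 0.999, -0.0, 0.002]
wrist_force: [0.3, 0.3, 0.1]
grip_width: 0.4
grip_force: 0.0
```

Call:
{"op": "send_rows", "data": {"series": "0 0.02 0.02 0 0 0 0;0 0.02 0.02 0 0 0 0;0 0.02 0.02 0 0 0 0;0 0.02 0.02 0 0 0 0;0 0.02 0.02 0 0 0 0;0 0 0.02 0 0 0 0;0 0 0 0 0 0 0;0 0 0 0 0 0 0"}}

```text
time_s: 19.95
tool_pos: [642.8, 140.3, 356.8]
tcp_rot: [-0.038, 0.999, -0.0, -0.001]
wrist_force: [0.7, -0.2, -0.2]
grip_width: 0.1
grip_force: 0.0
```

Run:
```python
from h import *
st(); P=ang()
f=lambda a:cv2.resize(a,(400,300),interpolation=cv2.INTER_AREA)
s=cv2.resize(P["side"]["image"][180:330,250:450],(400,300)); c=cv2.resize(P["scene"]["image"][200:320,260:420],(400,300))
cv2.imwrite("pics/m8.png",np.vstack([np.hstack([f(P["wrist"]["image"]),s]),np.hstack([c,f(P["scene"]["image"])])])[...,::-1])
```

```text
[643. 140. 357.] w 0.1 F [ 0.7 -0.2 -0.2] t 19.95 polar 181.0 95.4
scene spout_outlet 0.87 [500. -53.] ang 184.7 r 161.0
scene beaker 0.82 [531.  67.] ang 140.3 r 168.0
scene flask 0.94 [491. -43.] ang 181.0 r 169.0
side spout_outlet 0.57 [489. -52.] ang 183.9 r 172.0
side beaker 0.56 [530.  71.] ang 139.3 r 171.0
side flask 0.86 [486. -39.] ang 179.8 r 174.0
wrist beaker 0.78 [534.  72.] ang 138.3 r 169.0
wrist flask 0.74 [492. -48.] ang 182.8 r 168.0
```

View pics/m8.png

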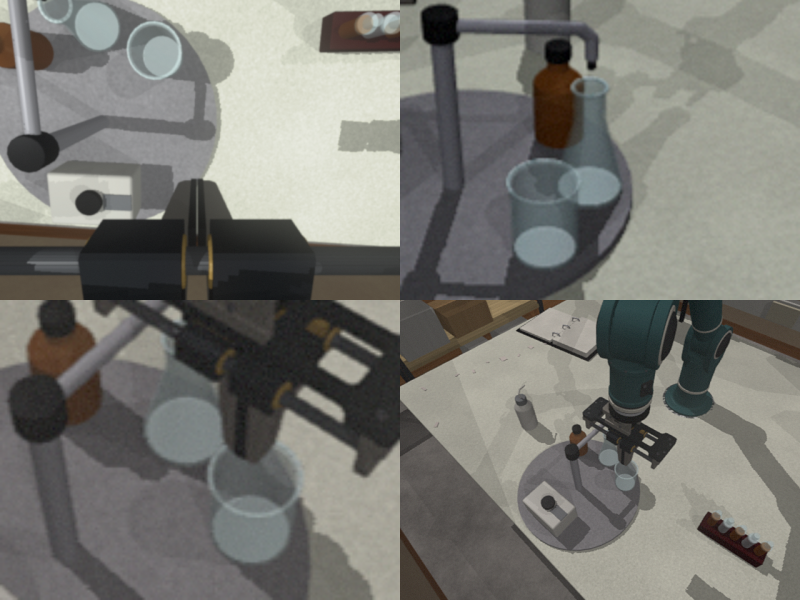

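The combined view shows the robot clear. In the side crop the nozzle tip is at about (346,213) and the flask mouth at (345,223) in full-image pixels. Two readings put the outlet nearer 184°, so I'll check numerically in case it coasted.

Run:
```python
from h import *
E=lambda r,a:PV+r*np.array([np.cos(np.radians(a)),np.sin(np.radians(a))])
p=cams.get_image("side")
for a in (180,182,184,186): print(a,"nozzle",proj(p,[*E(170,a),185]).round(1),"mouth",proj(p,[*E(169,a),160]).round(1))
p=cams.get_image("wrist"); g=p["image"]
for n in ("spout_pivot","spout_outlet"):
  for s in spot_point(p,n)[:1]: print(n,s["conf"],s["centre"])
for a in (180,182,184): print(a,proj(p,[*PV,243]).round(),proj(p,[*E(100,a),235]).round(1))
print(proj(p,[*PV,252]).round())
m=regions_of(p,"spout")[0]["pixels"]
for r in (20,60,100,140,180): 
  x=np.where(m[r])[0]; print(r,x.min() if len(x) else 0,x.max() if len(x) else 0)
D=p["depth"]; K,R,t=map(np.array,(p["intrinsics"],p["R"],p["t"]))
v,u=np.where(m&(D>0)); X=(R.T@(np.linalg.inv(K)@np.vstack([u,v,np.ones_like(u)])*D[v,u]-t.reshape(3,1))).T
k=(X[:,2]>225)&(X[:,2]<247)&(np.hypot(*(X[:,:2]-PV).T)>35); Y=X[k]
l=cv2.fitLine(Y[:,:2].astype(np.float32),cv2.DIST_HUBER,0,.01,.01).ravel(); print("line",l,"ang",np.degrees(np.arctan2(l[1],l[0]))%180+0)
h=X[X[:,2]>248]; print("hub",h.mean(0) if len(h) else None,len(h))
```

```text
180 nozzle [344.4 215.6] mouth [343.9 225. ]
182 nozzle [344.5 214.3] mouth [344.  223.7]
184 nozzle [344.6 213. ] mouth [344.1 222.3]
186 nozzle [344.6 211.6] mouth [344.1 221. ]
spout_pivot 0.57 [50.5, 243.8]
180 [ 52. 244.] [45.6 92.5]
182 [ 52. 244.] [40.2 92.2]
184 [ 52. 244.] [34.8 92.1]
[ 44. 248.]
20 12 43
60 18 47
100 24 52
140 28 56
180 33 61
line [ 9.9961293e-01  2.7820658e-02  5.6296094e+02 -4.1157898e+01] ang 1.5942118
hub [658.31054651 -40.89257763 252.52976979] 3046
```

The pipe line gives 181.6 to 182.8° and the flask mouth is at 182.4°. That puts the outlet within about 3 mm of the mouth centre, so I'm handing in.

```bash
python3 -c "
from h import *
print(robot.job_done())"
```

```text
the job is handed in; nothing more can be done
None
```

I pushed the spout over the beaker, left it there for about 2.5 s, then pushed it over the flask mouth to within about 3 mm of centre by the camera; the robot is clear, no other item appeared to move, and the job was handed in at about 20 s.

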